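# Gauge the tube adapters and set out the right one

### The job

The three look-alike tube adapters on the bench have got mixed up: try the go/no-go plug gauge in them, never forcing it, until you find the one with the right bore, where the slim end goes all the way in and the step stops at the mouth (if the bore is too narrow the slim end will not go in; if it is too wide the thick part goes in as well). Once the gauge has been in the right adapter up to its step, put the gauge back upright in its stand and set that adapter down upright on the floor of the steel tray, without dropping it. Leave the other two adapters standing where they are, and do not disturb the bottle, the tip box or the slide box.

Things in the scene. Friction and masses are not known exactly. Their poses are not given: they have to be found in the camera images.
- adapter_a: one of three look-alike grey plastic tube adapters: loose upright cylinder, outside diameter 56, height 75, about 0.2 kg, on the bench; in its top, on the axis, a blind bore 62 deep. One is bored too narrow (diameter 25), one right (30), one too wide (37.5); which is which is not told. It slides to centre itself when the gauge's nose pushes sideways. Origin: centre of the underside; z up
- adapter_b: one of three look-alike grey plastic tube adapters: loose upright cylinder, outside diameter 56, height 75, about 0.2 kg, on the bench; in its top, on the axis, a blind bore 62 deep. One is bored too narrow (diameter 25), one right (30), one too wide (37.5); which is which is not told. It slides to centre itself when the gauge's nose pushes sideways. Origin: centre of the underside; z up
- adapter_c: one of three look-alike grey plastic tube adapters: loose upright cylinder, outside diameter 56, height 75, about 0.2 kg, on the bench; in its top, on the axis, a blind bore 62 deep. One is bored too narrow (diameter 25), one right (30), one too wide (37.5); which is which is not told. It slides to centre itself when the gauge's nose pushes sideways. Origin: centre of the underside; z up
- gauge: steel go/no-go plug gauge, round, loose, 136 long, 0.3 kg, at the start upright, nose down, in its stand. From the nose: cone of diameter 16 to 28 (0 to 6), slim go length of diameter 28 (to 30), step (to 32.5), thick no-go length of diameter 33 (to 52), flange of diameter 46 (to 56), handle of diameter 24 (to 136). Origin: centre of the nose's end; z up the axis to the handle
- gauge_grip (a point): on the gauge's axis, in its round handle, 100 above the nose: where to take it from above
- gauge_step (a point): on the gauge's axis, 30 above the nose, where the slim length ends and the 45-degree step begins. Pressed lightly, the nose stops about 5 below an adapter's mouth in the narrow bore, about 31 in the right bore (the step rests on the mouth) and about 52 in the wide bore (the flange rests on the mouth); held over 2 off-centre, the step can catch on the wide bore's edge, at about 32 to 35
- gauge_stand: gauge stand, fixed: white plastic sleeve of outside diameter 60, top at height 65, on a round steel foot of diameter 90, 8 thick. Open hole of diameter 39 down its middle, floor at height 8. The gauge hangs in it by the flange, its nose at height 13. Origin: centre of the underside; z up
- tray: stainless steel tray, fixed, on the bench: outside 150 (x) by 130 (y), rim 18 high (its turned lip reaches 8 further out), walls 3 and floor 3 thick, empty. Origin: centre of the underside; x along the long side, z up
- bottle: glass jar with a blue cap, diameter 72, 150 high, bystander beyond the adapters. Origin: centre of the underside
- tip_box: pipette tip box, 85 by 122 by 78 high, bystander beyond the adapters. Origin: centre of the underside
- slide_box: flat closed slide box, 83 by 103 by 32 high, bystander on the robot's side of the adapters. Origin: centre of the underside
Mind the look-alikes: they are no part of the job. Leave any turquoise look-alike of the adapter_c alone.

How it is judged:
By the outcome, as a careful person would: the job done as asked, in the order asked, and still so for the second after the job is handed in, with the robot touching nothing.
It also fails if it takes over 67 s, if anything falls off the work surface, if the arm or the gripper's body presses on something with over 40 N, if the wrist force passes 120 N, or if a joint passes its speed limit or range.

### The arm

A 7-joint arm with a two-finger parallel gripper is mounted at the origin on the work surface. World frame = base frame: x ahead of the robot, y to its left, z up, the work surface at z = 0. Lengths are in m, angles in rad, forces in N, time in s.
With the tool pointing down it reaches from about 0.425 to 1.025 m from the base axis. Payload 3.6 kg.
Tool frame: the origin (TCP) lies between the finger pads; the fingertips stand 25 mm ahead of it and the grasp point (between the pads) lies 6 mm ahead of it; z points along the fingers, y is the direction in which the jaws open and shut (so a half turn about z gives the same grasp; the last joint's range is limited). The gripper opens to 85 mm and grips with 20 to 120 N. Pads are 22 mm wide; open, the fingers measure 114 mm over their backs; the gripper's body (76 mm by 85 mm) begins 54 mm behind the grasp point. The pads swing forward as they close: fully open they stand 13 mm farther back than shut.
Start: joints at [-1.395, 0.591, 0.048, 1.609, -0.033, 0.943, -0.034], TCP at [0.193, 0.699, 0.256] pointing down, gripper open.
Joint ranges: [-2.69, 2.69], [-0.47, 2.24], [-1.27, 1.36], [0.19, 2.51], [-1.53, 4.68], [0.08, 2.07], [-3.09, 3.09]. Speed limits (rad/s): [2.57, 2.57, 3.14, 3.14, 3.14, 3.14, 3.14].

### API

Orientations are given as a unit quaternion [x, y, z, w].
In Python, from cell import * gives the robot as it stands. The module is installed in compiled form; this text tells all that it offers.
- The arm moves only by the tool carry_out, never from a script. Its argument "plan" is a list of rows, each an object of numbers: "rx", "ry", "rz": the turn, a rotation vector about the tool's x, y, z in degrees; "x", "y", "z": the shift along the tool's x, y, z in cm; "hand": the opening, from 0 (shut) to 1 (fully open). A call has 1 to 8 rows; each row shifts and turns the commanded pose from where the row before left it, along the tool's axes as they then stand; what a row does not reach is not made up. A row lasts 1/10 s, in which the tool goes at most 50 mm and 8.59 degrees, less where a joint would pass 70% of its speed; a pose out of reach is approached as far as the arm can. A call with a gripper value outside its range is refused whole. The fingers move at their own pace and stop on an object; "squeeze" is the grip in N (left out, the last holds). Time passes only in rows, so rows that do not move let the fingers close. It gives the time, the measured TCP pose, the force and the opening at its end, in the units of the state.
- get_obs(): the state, without advancing time (a new reading comes with each control period).
- read_camera(name): name is "side" or "top" or "wrist"; returns the picture (480x640x3 uint8, red, green, blue); there is no depth.
- get_calibration(name): a dict with "vfov" (degrees; the focal length in pixels is half the picture's height over the tangent of half this angle, whatever the lens; pixels are square), "cx", "cy" (the principal point, pixels), "distortion" ([k1, k2, p1, p2, k3] as OpenCV has them; the pictures are not rectified), "extrinsics" (4x4, takes a point from camera to world coordinates). Camera axes: x right, y down, z forward; pixel columns grow to the right and rows downward; lengths in m; the calibration is good to about 2 mm. A picture is of the moment at which its call begins: read the wrist's pose just before it. get_calibration takes no time and is no camera call; for the wrist camera it gives the pose at the moment of the call.
- finish_job(): hands the job in, once; it reports no verdict.
The state is a dict: "time_s": time; "q": joint angles; "qd": joint speeds; "joint_torque": joint torques, N m; "eef_pos": TCP position; "ee_rot": TCP orientation; "force": force on the tool from outside, world axes, zero at the start; "moment": the same for the moment, N m; "grip_width": opening from 0.0 (shut) to 1.0 (fully open).
Only numpy, scipy, OpenCV 4.12 (cv2) and the standard library are available. Lean on these libraries where they do the work, as an engineer would, in place of code of your own. Each camera call takes 0.05 s, during which the arm holds its last target.

## Working session

There is one attempt and no reset: what is moved stays moved. The work goes in short steps, Python scripts to look and compute and a tool call to move; the robot and the scene stay as the last step left them, time stands still between calls to the robot, and variables do not carry over. Pictures are saved under pics/ and viewed, and the job is handed in when it is done.

Besides the shell and the picture viewer there is one more tool, called after "Request:" as a command line: name --argument value ..., lists and objects as JSON in quotes. carry_out: Moves the arm, as the interface text tells. Its arguments: {"type":"object","properties":{"plan":{"type":"array","items":{"type":"object","properties":{"rx":{"type":"number"},"ry":{"type":"number"},"rz":{"type":"number"},"x":{"type":"number"},"y":{"type":"number"},"z":{"type":"number"},"hand":{"type":"number"}}}},"squeeze":{"type":"number"}},"required":["plan"]}

```bash
mkdir -p pics; ls; python3 - <<'E'
from cell import *
import cv2, numpy as np
o=get_obs()
for k,v in o.items(): print(k,np.round(v,4))
for n in ["side","top","wrist"]:
    c=get_calibration(n); print(n,c["vfov"],c["cx"],c["cy"],c["distortion"]);print(np.round(c["extrinsics"],4))
for n in ["side","top"]:
    cv2.imwrite(f"pics/{n}0.png",cv2.cvtColor(read_camera(n),cv2.COLOR_RGB2BGR))
E
```

```text
pics
time_s 0.0
q [-1.3945  0.5922  0.0483  1.6098 -0.0333  0.9427 -0.0337]
qd [ 0.0001 -0.0007  0.0001 -0.0009 -0.0012 -0.0009 -0.0009]
joint_torque [ 1.20000e-03 -5.48679e+01  1.54680e+00 -1.98125e+01  9.40000e-03
  8.70000e-03  0.00000e+00]
eef_pos [0.193  0.698  0.2551]
ee_rot [ 1.344e-01  9.909e-01 -1.100e-03 -1.000e-04]
force [ 0.2765  0.4108 -0.1277]
moment [-0.0632  0.0286  0.0221]
grip_width 0.9996
side 57.112670893834576 326.0160891256566 241.54071729872723 [-0.008473  0.        0.        0.        0.      ]
[[-0.9965 -0.0551  0.0627  0.5392]
 [-0.0834  0.6688 -0.7388  0.5652]
 [-0.0012 -0.7414 -0.671   0.6207]
 [ 0.      0.      0.      1.    ]]
top 47.989648055393424 318.1011497073232 240.01307191194684 [0.00194958 0.         0.         0.         0.        ]
[[ 0.0098 -0.989   0.1475  0.4209]
 [-0.9999 -0.0091  0.0056  0.0035]
 [-0.0042 -0.1476 -0.989   1.3158]
 [ 0.      0.      0.      1.    ]]
wrist 58.01688147598102 316.5977731513224 237.7953779717631 [-0.08206581  0.          0.          0.          0.        ]
[[ 0.2657  0.9261  0.2678  0.1263]
 [ 0.964  -0.2549 -0.0753  0.7168]
 [-0.0015  0.2781 -0.9605  0.3714]
 [ 0.      0.      0.      1.    ]]
```

View pics/side0.png

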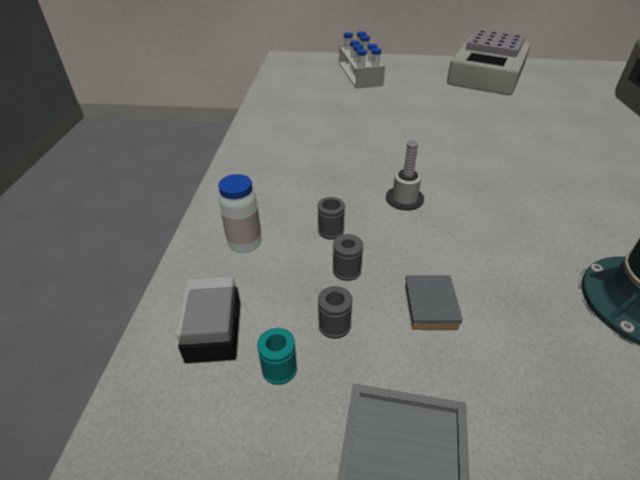

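View pics/top0.png

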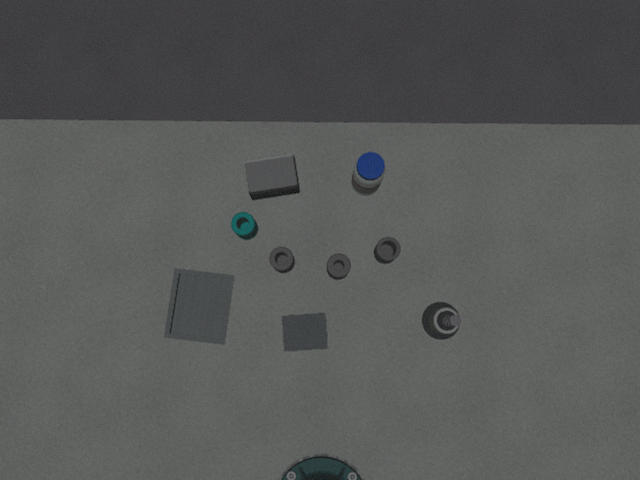

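Side view: the grey adapters are at about (331,217), (348,257) and (335,311). The turquoise look-alike is at (277,356), the gauge in its stand at (406,190), and the tray at (405,440). In the top view the adapters are at (388,250), (339,265) and (282,259), the turquoise one at (243,225), the stand at (443,320) and the tray at (200,306).

```bash
cat > h.py <<'E'
from cell import *
import cv2, numpy as np
def K(c):
    f=240/np.tan(np.radians(c["vfov"])/2); return np.array([[f,0,c["cx"]],[0,f,c["cy"]],[0,0,1.]])
def rays(c,px):
    p=cv2.undistortPoints(np.array(px,float).reshape(-1,1,2),K(c),np.array(c["distortion"])).reshape(-1,2)
    E=np.array(c["extrinsics"]); d=np.c_[p,np.ones(len(p))]@E[:3,:3].T
    return E[:3,3],d
def onplane(c,px,z):
    o,d=rays(c,px); return o+d*((z-o[2])/d[:,2])[:,None]
def proj(c,P):
    E=np.array(c["extrinsics"]); Ei=np.linalg.inv(E); P=np.atleast_2d(P)
    r,_=cv2.Rodrigues(Ei[:3,:3]); return cv2.projectPoints(P.astype(float),r,Ei[:3,3],K(c),np.array(c["distortion"]))[0].reshape(-1,2)
E
python3 - <<'E'
from h import *
t=cv2.imread("pics/top0.png");s=cv2.imread("pics/side0.png")
cv2.imwrite("pics/topc.png",cv2.resize(t[215:295,230:430],None,fx=4,fy=4,interpolation=cv2.INTER_CUBIC))
cv2.imwrite("pics/sidec.png",cv2.resize(s[185:345,300:450],None,fx=3.7,fy=3.7,interpolation=cv2.INTER_CUBIC))
ct=get_calibration("top");cs=get_calibration("side")
print(onplane(ct,[(282,257),(339,264),(388,248)],.075))
print(onplane(cs,[(335,297),(348,242),(331,204)],.075))
print(onplane(ct,[(177,270),(234,275),(224,344),(165,337)],.018))
E
```

```text
[[ 0.56545262  0.09370766  0.075     ]
 [ 0.55040477 -0.03837202  0.075     ]
 [ 0.58876101 -0.15188767  0.075     ]]
[[ 0.56449723  0.09659823  0.075     ]
 [ 0.54970474 -0.03763081  0.075     ]
 [ 0.58955424 -0.14987798  0.075     ]]
[[0.53812895 0.35095173 0.018     ]
 [0.52733401 0.21277963 0.018     ]
 [0.3636165  0.2310753  0.018     ]
 [0.37855275 0.37169557 0.018     ]]
```

View pics/topc.png

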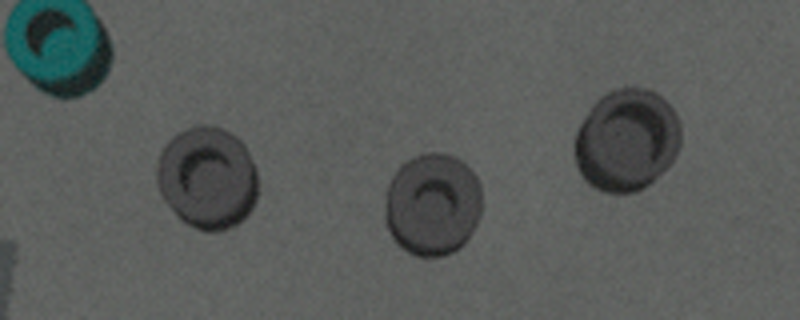

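View pics/sidec.png

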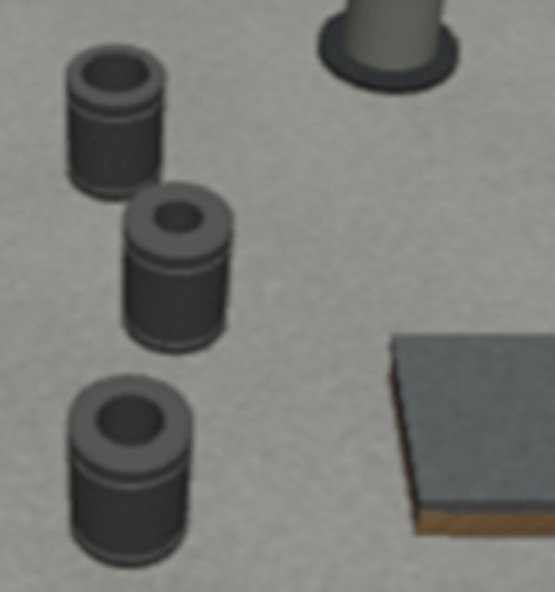

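Judged by bore-to-outside ratio, the far adapter is about 0.69 (wide), the middle 0.45 (narrow) and the near grey one at side (335,311) 0.55, which suggests the right one. The gauge still has to confirm that. Next I'll locate everything more precisely.

```bash
python3 - <<'E'
from h import *
t=cv2.imread("pics/top0.png");s=cv2.imread("pics/side0.png")
a=cv2.resize(t[295:345,415:475],None,fx=8,fy=8,interpolation=cv2.INTER_CUBIC)
b=cv2.resize(s[135:215,380:430],None,fx=6,fy=6,interpolation=cv2.INTER_CUBIC)
o=np.zeros((480,800,3),np.uint8);o[:400,:480]=a;o[:480,490:790]=b
cv2.imwrite("pics/g.png",o)
E
```

```text
(no output)
```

View pics/g.png

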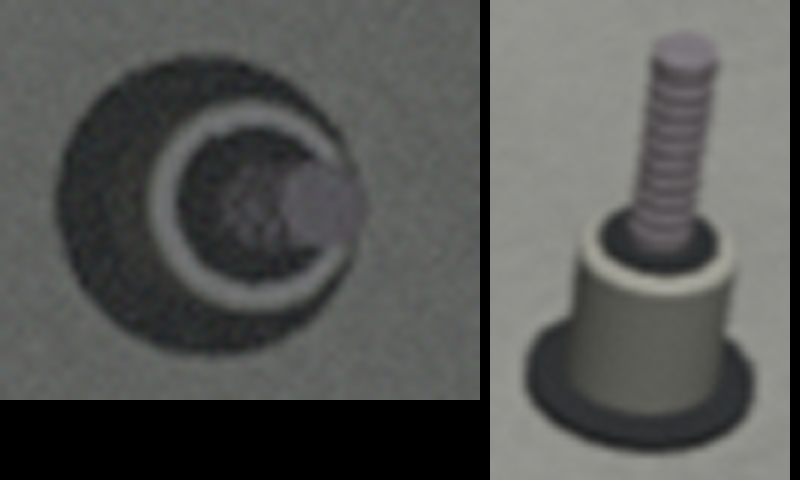

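```bash
python3 - <<'E'
from h import *
ct=get_calibration("top");cs=get_calibration("side")
print(onplane(ct,[(455,320.4)],.149),onplane(cs,[(412.4,143)],.149))
print(onplane(ct,[(440.8,320.4)],.008),onplane(ct,[(446.1,320.4)],.065))
print(onplane(cs,[(380+(658-490)/6-.4,135+247/6-.4)],.065))
# tray centre
print(onplane(ct,[(177,270),(234,275),(224,344),(165,337)],.018).mean(0))
R=np.array([[1,0],[0,1]])
from scipy.spatial.transform import Rotation as Ro
o=get_obs();print(Ro.from_quat(o["ee_rot"]).as_matrix().round(3))
E
```

```text
[[ 0.42391647 -0.28429574  0.149     ]] [[ 0.42689189 -0.27899803  0.149     ]]
[[ 0.42394147 -0.28508684  0.008     ]] [[ 0.42393007 -0.28464246  0.065     ]]
[[ 0.42665194 -0.28128851  0.065     ]]
[0.45190805 0.29162556 0.018     ]
[[-0.964  0.267 -0.   ]
 [ 0.267  0.964 -0.002]
 [-0.    -0.002 -1.   ]]
```

Request:
carry_out --plan '[{"x":-3.85,"y":-3.05},{"x":-3.85,"y":-3.05},{"x":-3.85,"y":-3.05},{"x":-3.85,"y":-3.05},{"x":-3.85,"y":-3.05},{"x":-3.85,"y":-3.05},{"x":-3.85,"y":-3.05},{"x":-3.85,"y":-3.05}]'

```text
schema error: expected keys rx, ry, rz, x, y, z, hand
```

```bash
cat > go.py <<'E'
import sys
from h import *
from scipy.spatial.transform import Rotation as Ro
o=get_obs(); R=Ro.from_quat(o["ee_rot"]).as_matrix(); p=np.array(o["eef_pos"])
print("t",o["time_s"],"p",p.round(4),"q",np.round(o["q"],2),"F",np.round(o["force"],1),"w",round(o["grip_width"],3))
print("z-axis",R[:,2].round(4),"yaxis",R[:,1].round(3))
a=sys.argv[1:]
while len(a)>=3:
    T=np.array(list(map(float,a[:3]))); d=R.T@(T-p)*100; print("tool cm",d.round(2),"norm",np.linalg.norm(d).round(2)); p=T; a=a[3:]
E
python3 go.py 0.52 0.22 0.27 0.425 -0.283 0.27
```

```text
t 0.1 p [0.1931 0.6981 0.2553] q [-1.39  0.59  0.05  1.61 -0.03  0.94 -0.03] F [-0.4 -0.3  0.4] w 1.0
z-axis [-4.e-04 -2.e-03 -1.e+00] yaxis [ 0.267  0.964 -0.002]
tool cm [-44.25 -37.37  -1.39] norm 57.94
tool cm [ -4.25 -51.01   0.1 ] norm 51.19
```

Request:
carry_out --plan '[{"x":-3.7,"y":-3.1,"z":-0.1,"rx":0,"ry":0,"rz":0,"hand":1},{"x":-3.7,"y":-3.1,"z":-0.1,"rx":0,"ry":0,"rz":0,"hand":1},{"x":-3.7,"y":-3.1,"z":-0.1,"rx":0,"ry":0,"rz":0,"hand":1},{"x":-3.7,"y":-3.1,"z":-0.1,"rx":0,"ry":0,"rz":0,"hand":1},{"x":-3.7,"y":-3.1,"z":-0.1,"rx":0,"ry":0,"rz":0,"hand":1},{"x":-3.7,"y":-3.1,"z":-0.1,"rx":0,"ry":0,"rz":0,"hand":1},{"x":-3.7,"y":-3.1,"z":-0.1,"rx":0,"ry":0,"rz":0,"hand":1},{"x":-3.7,"y":-3.1,"z":-0.1,"rx":0,"ry":0,"rz":0,"hand":1}]'

```text
time_s: 0.9
eef_pos: [0.4131, 0.3789, 0.2641]
ee_rot: [0.134, 0.991, -0.0, -0.0]
force: [1.1, 0.6, -0.3]
grip_width: 0.999
```

```bash
python3 go.py 0.52 0.22 0.27 0.425 -0.283 0.27
```

```text
t 0.9 p [0.4131 0.3789 0.2641] q [-0.88  0.38  0.08  1.98 -0.04  0.79  0.52] F [ 1.1  0.6 -0.3] w 0.999
z-axis [-3.e-04 -4.e-04 -1.e+00] yaxis [ 0.266  0.964 -0.   ]
tool cm [-14.54 -12.47  -0.58] norm 19.16
tool cm [-4.240e+00 -5.101e+01  2.000e-02] norm 51.19
```

Request:
carry_out --plan '[{"x":-3.64,"y":-3.12,"z":0,"rx":0,"ry":0,"rz":0,"hand":1},{"x":-3.64,"y":-3.12,"z":0,"rx":0,"ry":0,"rz":0,"hand":1},{"x":-3.64,"y":-3.12,"z":0,"rx":0,"ry":0,"rz":0,"hand":1},{"x":-3.64,"y":-3.12,"z":0,"rx":0,"ry":0,"rz":0,"hand":1},{"x":-0.4,"y":-4.85,"z":0,"rx":0,"ry":0,"rz":0,"hand":1},{"x":-0.4,"y":-4.85,"z":0,"rx":0,"ry":0,"rz":0,"hand":1},{"x":-0.4,"y":-4.85,"z":0,"rx":0,"ry":0,"rz":0,"hand":1},{"x":-0.4,"y":-4.85,"z":0,"rx":0,"ry":0,"rz":0,"hand":1}]'

```text
time_s: 1.7
eef_pos: [0.4824, 0.0286, 0.2641]
ee_rot: [0.134, 0.991, -0.0, -0.0]
force: [0.3, -0.5, -0.0]
grip_width: 1.0
```

Request:
carry_out --plan '[{"x":-0.4,"y":-4.85,"z":0,"rx":0,"ry":0,"rz":0,"hand":1},{"x":-0.4,"y":-4.85,"z":0,"rx":0,"ry":0,"rz":0,"hand":1},{"x":-0.4,"y":-4.85,"z":0,"rx":0,"ry":0,"rz":0,"hand":1},{"x":-0.4,"y":-4.85,"z":0,"rx":0,"ry":0,"rz":0,"hand":1},{"x":-0.4,"y":-4.85,"z":0,"rx":0,"ry":0,"rz":0,"hand":1},{"x":0,"y":0,"z":0,"rx":0,"ry":0,"rz":0,"hand":1}]'

```text
time_s: 2.3
eef_pos: [0.4354, -0.2161, 0.2647]
ee_rot: [0.141, 0.99, -0.002, 0.0]
force: [-0.4, 0.3, 0.0]
grip_width: 1.004
```

```bash
python3 go.py 0.425 -0.283 0.25; python3 - <<'E'
from h import *
o=get_obs();c=get_calibration("wrist");im=read_camera("wrist")
cv2.imwrite("pics/w1.png",cv2.cvtColor(im,cv2.COLOR_RGB2BGR))
print(proj(c,[[.425,-.283,.149],[.425,-.283,.065]]))
E
```

```text
t 2.3 p [ 0.4354 -0.2161  0.2647] q [ 0.16  0.29  0.26  2.14 -0.1   0.73  1.77] F [-0.4  0.3  0. ] w 1.004
z-axis [ 1.e-04 -4.e-03 -1.e+00] yaxis [ 0.279  0.96  -0.004]
tool cm [-0.86 -6.71  1.49] norm 6.93
[[198.79429167 255.53766019]
 [228.10779629 220.08055755]]
```

View pics/w1.png

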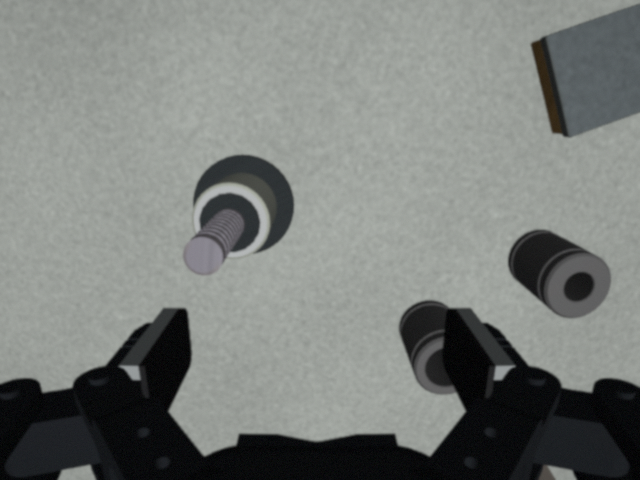

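```bash
python3 - <<'E'
from h import *
c=get_calibration("wrist")
print(onplane(c,[(204.5,255)],.149),onplane(c,[(231.5,219)],.065))
print(onplane(c,[(578.5,287)],.075))
E
python3 go.py 0.425 -0.282 0.25
```

```text
[[ 0.42664042 -0.27555785  0.149     ]] [[ 0.42596213 -0.27590104  0.065     ]]
[[ 0.5500337  -0.03040228  0.075     ]]
t 2.35 p [ 0.4364 -0.2124  0.2643] q [ 0.15  0.29  0.25  2.14 -0.1   0.73  1.77] F [-0.1  0.2  0.4] w 0.997
z-axis [-3.0e-04 -1.3e-03 -1.0e+00] yaxis [ 0.275  0.962 -0.001]
tool cm [-0.82 -7.01  1.44] norm 7.2
```

Request:
carry_out --plan '[{"x":-0.25,"y":-2.93,"z":1.5,"rx":0,"ry":0,"rz":0,"hand":1},{"x":-0.25,"y":-2.93,"z":1.5,"rx":0,"ry":0,"rz":0,"hand":1},{"x":0,"y":0,"z":1.4,"rx":0,"ry":0,"rz":0,"hand":1},{"x":0,"y":0,"z":0,"rx":0,"ry":0,"rz":0,"hand":1},{"x":0,"y":0,"z":0,"rx":0,"ry":0,"rz":0,"hand":1}]'

```text
time_s: 2.85
eef_pos: [0.4274, -0.2648, 0.2201]
ee_rot: [0.133, 0.991, 0.001, -0.001]
force: [-0.6, 0.3, 0.3]
grip_width: 0.999
```

```bash
python3 go.py 0.425 -0.282 0.2; python3 - <<'E'
from h import *
c=get_calibration("wrist");im=read_camera("wrist")
cv2.imwrite("pics/w2.png",cv2.cvtColor(im,cv2.COLOR_RGB2BGR))
np.save("c2.npy",c["extrinsics"])
print(proj(c,[[.425,-.282,.149],[.425,-.282,.065]]))
print(get_calibration("wrist")["extrinsics"][:3,3]-c["extrinsics"][:3,3])
E
```

```text
t 2.85 p [ 0.4274 -0.2648  0.2201] q [ 0.28  0.38  0.24  2.14 -0.15  0.64  1.93] F [-0.6  0.3  0.3] w 0.999
z-axis [-9.0e-04  1.3e-03 -1.0e+00] yaxis [0.264 0.964 0.001]
tool cm [-0.22 -1.73  2.01] norm 2.66
[[278.60946562 273.75324755]
 [289.28478919 227.55980693]]
[ 0.00022764 -0.00012439  0.00037088]
```

View pics/w2.png

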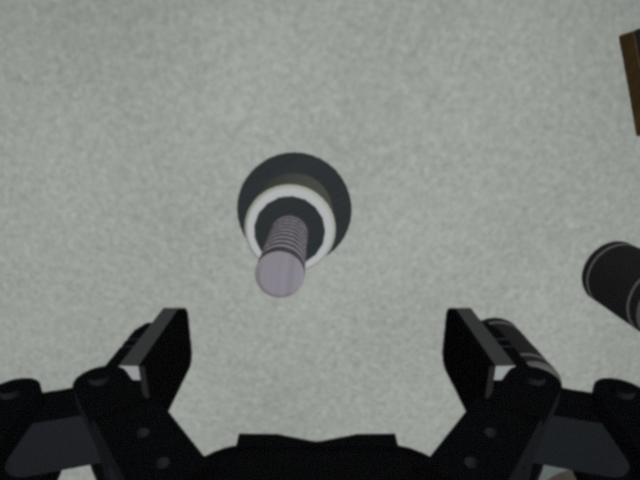

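Request:
carry_out --plan '[{"x":-0.2,"y":-1.7,"z":0,"rx":0,"ry":0,"rz":0,"hand":1},{"x":0,"y":0,"z":2.5,"rx":0,"ry":0,"rz":0,"hand":1},{"x":0,"y":0,"z":2.5,"rx":0,"ry":0,"rz":0,"hand":1},{"x":0,"y":0,"z":2.5,"rx":0,"ry":0,"rz":0,"hand":1},{"x":0,"y":0,"z":2.5,"rx":0,"ry":0,"rz":0,"hand":1},{"x":0,"y":0,"z":0,"rx":0,"ry":0,"rz":0,"hand":1},{"x":0,"y":0,"z":0,"rx":0,"ry":0,"rz":0,"hand":1}]'

```text
time_s: 3.6
eef_pos: [0.4252, -0.2827, 0.1209]
ee_rot: [0.134, 0.991, 0.0, 0.0]
force: [-1.0, 0.7, -0.0]
grip_width: 1.0
```

```bash
python3 go.py 0.4253 -0.2815 0.119
```

```text
t 3.6 p [ 0.4252 -0.2827  0.1209] q [ 0.37  0.55  0.17  2.19 -0.22  0.42  2.02] F [-1.   0.7 -0. ] w 1.0
z-axis [ 5.e-04  2.e-04 -1.e+00] yaxis [0.265 0.964 0.   ]
tool cm [0.02 0.12 0.19] norm 0.23
```

Request:
carry_out --plan '[{"x":0,"y":0.1,"z":0.15,"rx":0,"ry":0,"rz":0,"hand":0.6},{"x":0,"y":0,"z":0,"rx":0,"ry":0,"rz":0,"hand":0.3},{"x":0,"y":0,"z":0,"rx":0,"ry":0,"rz":0,"hand":0.15},{"x":0,"y":0,"z":0,"rx":0,"ry":0,"rz":0,"hand":0},{"x":0,"y":0,"z":0,"rx":0,"ry":0,"rz":0,"hand":0},{"x":0,"y":0,"z":0,"rx":0,"ry":0,"rz":0,"hand":0},{"x":0,"y":0,"z":0,"rx":0,"ry":0,"rz":0,"hand":0},{"x":0,"y":0,"z":0,"rx":0,"ry":0,"rz":0,"hand":0}]' --squeeze 60

```text
time_s: 4.4
eef_pos: [0.4251, -0.2825, 0.1195]
ee_rot: [0.135, 0.991, -0.0, 0.0]
force: [-0.5, 0.7, 5.5]
grip_width: 0.263
```

```bash
python3 go.py 0.4253 -0.2815 0.119
```

```text
t 4.4 p [ 0.4251 -0.2825  0.1195] q [ 0.37  0.55  0.17  2.19 -0.22  0.41  2.02] F [-0.5  0.7  5.5] w 0.263
z-axis [ 9.e-04 -2.e-04 -1.e+00] yaxis [0.267 0.964 0.   ]
tool cm [0.   0.1  0.05] norm 0.11
```

Request:
carry_out --plan '[{"x":0,"y":0,"z":-2,"rx":0,"ry":0,"rz":0,"hand":0},{"x":0,"y":0,"z":-3,"rx":0,"ry":0,"rz":0,"hand":0},{"x":0,"y":0,"z":-4,"rx":0,"ry":0,"rz":0,"hand":0},{"x":0,"y":0,"z":-4,"rx":0,"ry":0,"rz":0,"hand":0},{"x":0,"y":0,"z":-1,"rx":0,"ry":0,"rz":0,"hand":0}]'

```text
time_s: 4.9
eef_pos: [0.4262, -0.2836, 0.2623]
ee_rot: [0.135, 0.991, -0.001, 0.003]
force: [0.3, -0.5, -3.6]
grip_width: 0.263
```

Request:
carry_out --plan '[{"x":-0.4,"y":4.2,"z":0,"rx":0,"ry":0,"rz":0,"hand":0},{"x":-0.4,"y":4.2,"z":0,"rx":0,"ry":0,"rz":0,"hand":0},{"x":-0.4,"y":4.2,"z":0,"rx":0,"ry":0,"rz":0,"hand":0},{"x":-0.4,"y":4.2,"z":0,"rx":0,"ry":0,"rz":0,"hand":0},{"x":-0.4,"y":4.2,"z":0,"rx":0,"ry":0,"rz":0,"hand":0},{"x":-0.4,"y":4.2,"z":0,"rx":0,"ry":0,"rz":0,"hand":0},{"x":-0.4,"y":4.2,"z":0,"rx":0,"ry":0,"rz":0,"hand":0},{"x":-0.4,"y":4.2,"z":0,"rx":0,"ry":0,"rz":0,"hand":0}]'

```text
time_s: 5.7
eef_pos: [0.5441, 0.0346, 0.2571]
ee_rot: [0.134, 0.991, -0.0, -0.002]
force: [1.0, -0.2, -2.8]
grip_width: 0.264
```

Request:
carry_out --plan '[{"x":-0.2,"y":3.0,"z":0,"rx":0,"ry":0,"rz":0,"hand":0},{"x":0,"y":0,"z":0,"rx":0,"ry":0,"rz":0,"hand":0},{"x":0,"y":0,"z":0,"rx":0,"ry":0,"rz":0,"hand":0}]'

```text
time_s: 6.0
eef_pos: [0.5538, 0.0621, 0.2571]
ee_rot: [0.133, 0.991, -0.001, -0.002]
force: [-0.8, -0.1, -2.3]
grip_width: 0.265
```

```bash
python3 go.py 0.565 0.095 0.25; python3 - <<'E'
from h import *
c=get_calibration("wrist");im=read_camera("wrist")
cv2.imwrite("pics/w3.png",cv2.cvtColor(im,cv2.COLOR_RGB2BGR))
s=read_camera("side");cv2.imwrite("pics/s3.png",cv2.cvtColor(s,cv2.COLOR_RGB2BGR))
print(proj(c,[[.565,.095,.075]]))
E
```

```text
t 6.0 p [0.5538 0.0621 0.2571] q [-0.33  0.39  0.19  1.99 -0.1   0.77  1.21] F [-0.8 -0.1 -2.3] w 0.265
z-axis [-3.7e-03 -9.0e-04 -1.0e+00] yaxis [ 0.264  0.964 -0.002]
tool cm [-0.21  3.47  0.7 ] norm 3.55
[[365.53158366 218.31865448]]
```

View pics/w3.png

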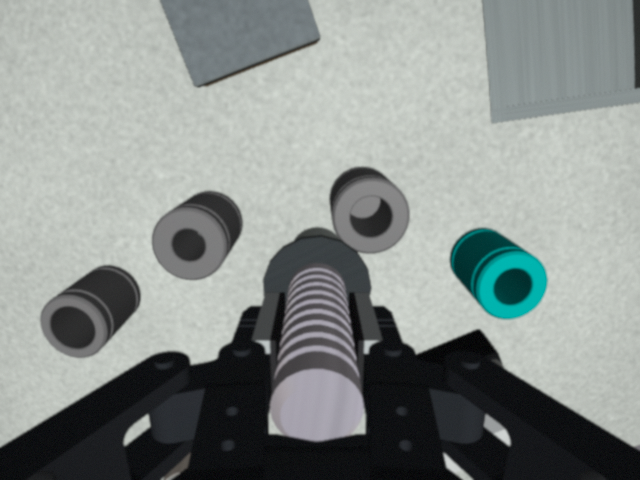

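View pics/s3.png

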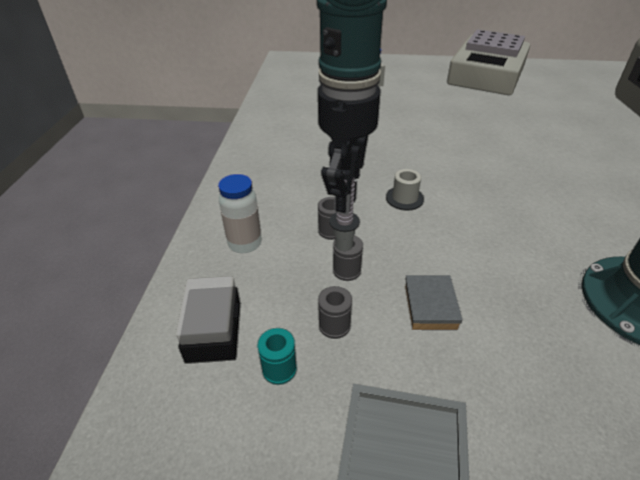

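Wrist view: the target rim is at about (370,214), its bore at (371,214), and the turquoise one is at right (513,287). I'll measure the target from this picture.

```bash
python3 - <<'E'
from h import *
c=get_calibration("wrist")
im=cv2.imread("pics/w3.png")
cv2.imwrite("pics/w3c.png",cv2.resize(im[160:260,320:420],None,fx=6,fy=6,interpolation=cv2.INTER_CUBIC))
print(onplane(c,[(370.5,214)],.075), proj(c,[[.565+dx,.095+dy,.075] for dx,dy in((0,0),(.028,0),(-.028,0),(0,.028),(0,-.028))]))
E
python3 go.py 0.565 0.095 0.25
```

```text
[[0.56319143 0.09672219 0.075     ]] [[368.74441829 217.0266458 ]
 [377.78898989 253.18557378]
 [359.1879102  179.12258827]
 [407.12930092 206.7710724 ]
 [330.660374   227.211334  ]]
t 6.1 p [0.5537 0.0598 0.2576] q [-0.33  0.38  0.19  1.99 -0.1   0.77  1.21] F [ 0.3 -0.7 -3.6] w 0.267
z-axis [-0.003  -0.0014 -1.    ] yaxis [ 0.268  0.963 -0.002]
tool cm [-0.15  3.7   0.75] norm 3.77
```

View pics/w3c.png

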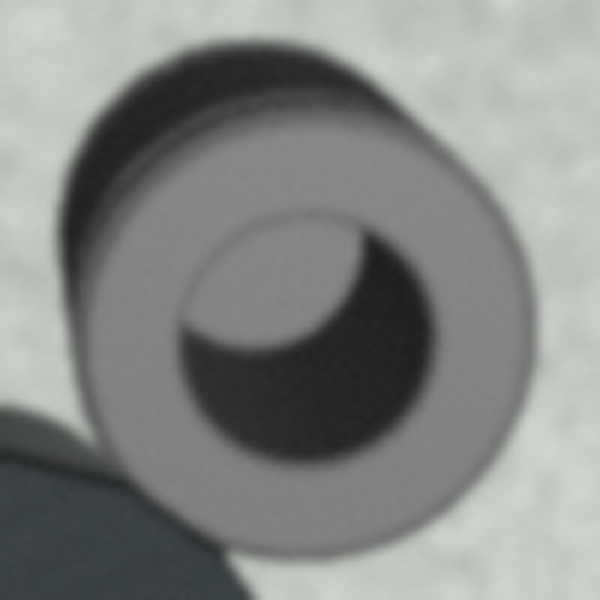

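Request:
carry_out --plan '[{"x":0,"y":1.9,"z":0.5,"rx":0,"ry":0,"rz":0,"hand":0},{"x":0,"y":1.9,"z":1.5,"rx":0,"ry":0,"rz":0,"hand":0},{"x":0,"y":0,"z":2.0,"rx":0,"ry":0,"rz":0,"hand":0},{"x":0,"y":0,"z":1.2,"rx":0,"ry":0,"rz":0,"hand":0},{"x":0,"y":0,"z":0,"rx":0,"ry":0,"rz":0,"hand":0},{"x":0,"y":0,"z":0,"rx":0,"ry":0,"rz":0,"hand":0},{"x":0,"y":0,"z":0,"rx":0,"ry":0,"rz":0,"hand":0}]'

```text
time_s: 6.8
eef_pos: [0.5658, 0.0977, 0.2074]
ee_rot: [0.135, 0.991, 0.0, 0.001]
force: [-0.1, 0.3, -3.0]
grip_width: 0.266
```

```bash
python3 go.py 0.5645 0.0965 0.19; python3 - <<'E'
from h import *
c=get_calibration("wrist");im=read_camera("wrist")
im=cv2.cvtColor(im,cv2.COLOR_RGB2BGR);cv2.imwrite("pics/w4.png",im)
s=cv2.cvtColor(read_camera("side"),cv2.COLOR_RGB2BGR);cv2.imwrite("pics/s4.png",s)
t=cv2.cvtColor(read_camera("top"),cv2.COLOR_RGB2BGR);cv2.imwrite("pics/t4.png",t)
o=np.zeros((400,800,3),np.uint8)
o[:,:400]=cv2.resize(s[250:350,285:385],(400,400),interpolation=cv2.INTER_CUBIC)
o[:,400:]=cv2.resize(im[150:350,220:420],(400,400),interpolation=cv2.INTER_CUBIC)
cv2.imwrite("pics/m4.png",o)
E
python3 go.py 0.5645 0.0965 0.19
```

```text
t 6.8 p [0.5658 0.0977 0.2074] q [-0.37  0.47  0.17  2.   -0.12  0.68  1.17] F [-0.1  0.3 -3. ] w 0.266
z-axis [ 1.5e-03  1.0e-04 -1.0e+00] yaxis [0.267 0.964 0.001]
tool cm [ 0.1  -0.16  1.74] norm 1.75
t 6.95 p [0.5657 0.0979 0.2076] q [-0.37  0.47  0.17  2.   -0.12  0.68  1.17] F [ 0.1  0.6 -3.4] w 0.265
z-axis [ 1.6e-03  3.0e-04 -1.0e+00] yaxis [0.267 0.964 0.001]
tool cm [ 0.08 -0.16  1.76] norm 1.77
```

View pics/m4.png

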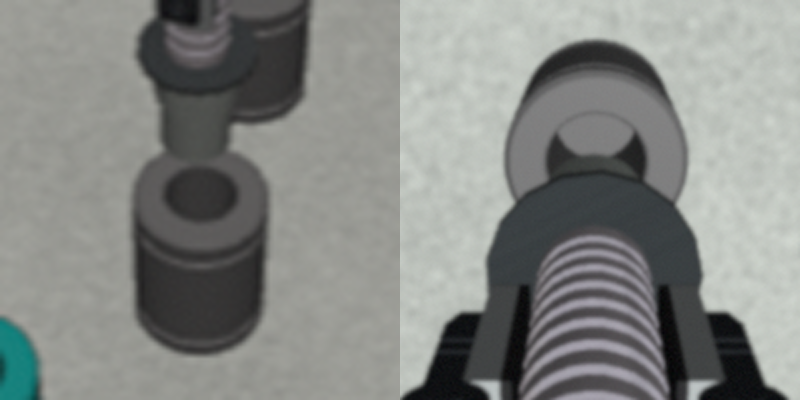

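```bash
python3 - <<'E'
from h import *
c=get_calibration("wrist"); cs=get_calibration("side")
print(onplane(c,[(318,230)],.075))
# side: bore centre and gauge axis
print(onplane(cs,[(285+200/4,250+195/4)],.075), proj(cs,[[.5657,.0979,.101],[.5657,.0979,.133],[.5657,.0979,.157]]), proj(c,[[.5657,.0979,.157]]))
E
```

```text
[[0.56428074 0.09952716 0.075     ]]
[[0.56424444 0.10028419 0.075     ]] [[334.38857814 286.75376551]
 [334.63032104 272.67589183]
 [334.8218898  261.5133583 ]] [[316.05578734 285.96330493]]
```

Request:
carry_out --plan '[{"x":0.17,"y":0.1,"z":0.5,"rx":0,"ry":0,"rz":0,"hand":0},{"x":0,"y":0,"z":0.7,"rx":0,"ry":0,"rz":0,"hand":0},{"x":0,"y":0,"z":0.7,"rx":0,"ry":0,"rz":0,"hand":0},{"x":0,"y":0,"z":0.5,"rx":0,"ry":0,"rz":0,"hand":0},{"x":0,"y":0,"z":0.4,"rx":0,"ry":0,"rz":0,"hand":0},{"x":0,"y":0,"z":0.4,"rx":0,"ry":0,"rz":0,"hand":0},{"x":0,"y":0,"z":0.2,"rx":0,"ry":0,"rz":0,"hand":0},{"x":0,"y":0,"z":0,"rx":0,"ry":0,"rz":0,"hand":0}]'

```text
time_s: 7.75
eef_pos: [0.5637, 0.0994, 0.1725]
ee_rot: [0.135, 0.991, -0.0, -0.0]
force: [-0.1, 0.1, -2.9]
grip_width: 0.269
```

```bash
python3 go.py 0.5643 0.0995 0.1505; python3 - <<'E'
from h import *
s=cv2.cvtColor(read_camera("side"),cv2.COLOR_RGB2BGR);im=cv2.cvtColor(read_camera("wrist"),cv2.COLOR_RGB2BGR)
o=np.zeros((400,800,3),np.uint8)
o[:,:400]=cv2.resize(s[250:350,285:385],(400,400),interpolation=cv2.INTER_CUBIC)
o[:,400:]=cv2.resize(im[150:350,220:420],(400,400),interpolation=cv2.INTER_CUBIC)
cv2.imwrite("pics/m5.png",o)
E
```

```text
t 7.75 p [0.5637 0.0994 0.1725] q [-0.36  0.52  0.15  2.03 -0.13  0.61  1.18] F [-0.1  0.1 -2.9] w 0.269
z-axis [-5.e-04 -2.e-04 -1.e+00] yaxis [ 0.267  0.964 -0.   ]
tool cm [-0.06  0.03  2.2 ] norm 2.2
```

View pics/m5.png

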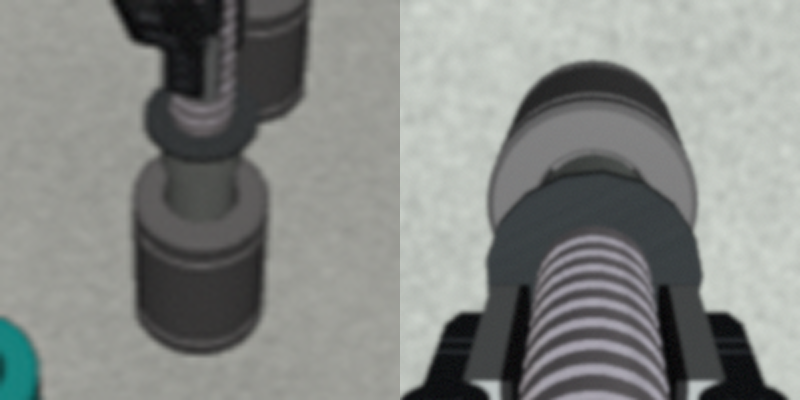

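Request:
carry_out --plan '[{"x":0,"y":0,"z":0.4,"rx":0,"ry":0,"rz":0,"hand":0},{"x":0,"y":0,"z":0.4,"rx":0,"ry":0,"rz":0,"hand":0},{"x":0,"y":0,"z":0.4,"rx":0,"ry":0,"rz":0,"hand":0},{"x":0,"y":0,"z":0.3,"rx":0,"ry":0,"rz":0,"hand":0},{"x":0,"y":0,"z":0.2,"rx":0,"ry":0,"rz":0,"hand":0},{"x":0,"y":0,"z":0,"rx":0,"ry":0,"rz":0,"hand":0}]'

```text
time_s: 8.45
eef_pos: [0.5636, 0.0994, 0.1554]
ee_rot: [0.134, 0.991, -0.0, -0.0]
force: [-0.0, -0.4, -2.8]
grip_width: 0.265
```

Nose about 26 mm in with no contact force. Creeping on to the step.

Request:
carry_out --plan '[{"x":0,"y":0,"z":0.15,"rx":0,"ry":0,"rz":0,"hand":0},{"x":0,"y":0,"z":0.15,"rx":0,"ry":0,"rz":0,"hand":0},{"x":0,"y":0,"z":0.1,"rx":0,"ry":0,"rz":0,"hand":0},{"x":0,"y":0,"z":0,"rx":0,"ry":0,"rz":0,"hand":0}]'

```text
time_s: 8.85
eef_pos: [0.5638, 0.0994, 0.1517]
ee_rot: [0.134, 0.991, -0.0, -0.0]
force: [-1.0, 0.5, -3.8]
grip_width: 0.265
```

Request:
carry_out --plan '[{"x":0,"y":0,"z":0.1,"rx":0,"ry":0,"rz":0,"hand":0},{"x":0,"y":0,"z":0.1,"rx":0,"ry":0,"rz":0,"hand":0},{"x":0,"y":0,"z":0,"rx":0,"ry":0,"rz":0,"hand":0}]'

```text
time_s: 9.15
eef_pos: [0.5638, 0.0992, 0.1502]
ee_rot: [0.135, 0.991, -0.0, -0.0]
force: [-1.8, -0.1, 0.7]
grip_width: 0.263
```

Request:
carry_out --plan '[{"x":0,"y":0,"z":0.1,"rx":0,"ry":0,"rz":0,"hand":0},{"x":0,"y":0,"z":0,"rx":0,"ry":0,"rz":0,"hand":0},{"x":0,"y":0,"z":0,"rx":0,"ry":0,"rz":0,"hand":0}]'

```text
time_s: 9.45
eef_pos: [0.564, 0.0992, 0.15]
ee_rot: [0.135, 0.991, 0.0, 0.0]
force: [-2.6, 0.0, 7.7]
grip_width: 0.261
```

```bash
python3 go.py; python3 - <<'E'
from h import *
s=cv2.cvtColor(read_camera("side"),cv2.COLOR_RGB2BGR);im=cv2.cvtColor(read_camera("wrist"),cv2.COLOR_RGB2BGR)
o=np.zeros((400,800,3),np.uint8)
o[:,:400]=cv2.resize(s[250:350,285:385],(400,400),interpolation=cv2.INTER_CUBIC)
o[:,400:]=cv2.resize(im[150:350,220:420],(400,400),interpolation=cv2.INTER_CUBIC)
cv2.imwrite("pics/m6.png",o)
E
```

```text
t 9.45 p [0.564  0.0992 0.15  ] q [-0.36  0.55  0.14  2.04 -0.14  0.56  1.18] F [-2.6  0.   7.7] w 0.261
z-axis [ 3.e-04  2.e-04 -1.e+00] yaxis [0.267 0.964 0.   ]
```

View pics/m6.png

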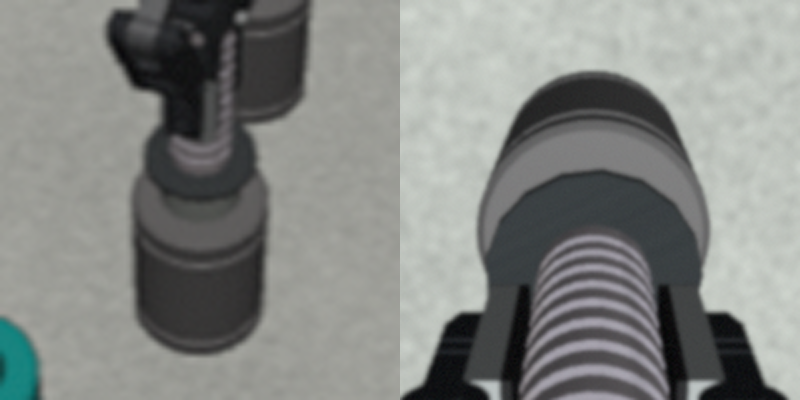

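The gauge stops about 31.4 mm in with roughly 10 N: the flange sits clear above the mouth and the slim end is in. This is the right bore, and it agrees with the bore ratios I saw earlier. Lifting out and returning the gauge.

Request:
carry_out --plan '[{"x":0,"y":0,"z":-0.5,"rx":0,"ry":0,"rz":0,"hand":0},{"x":0,"y":0,"z":-1.2,"rx":0,"ry":0,"rz":0,"hand":0},{"x":0,"y":0,"z":-1.5,"rx":0,"ry":0,"rz":0,"hand":0},{"x":0,"y":0,"z":-2,"rx":0,"ry":0,"rz":0,"hand":0},{"x":0,"y":0,"z":-3,"rx":0,"ry":0,"rz":0,"hand":0},{"x":0,"y":0,"z":-2,"rx":0,"ry":0,"rz":0,"hand":0}]'

```text
time_s: 10.15
eef_pos: [0.5645, 0.0996, 0.253]
ee_rot: [0.134, 0.991, 0.0, 0.001]
force: [0.7, 0.5, -3.4]
grip_width: 0.267
```

Request:
carry_out --plan '[{"x":0.3,"y":-4.2,"z":0,"rx":0,"ry":0,"rz":0,"hand":0},{"x":0.3,"y":-4.2,"z":0,"rx":0,"ry":0,"rz":0,"hand":0},{"x":0.3,"y":-4.2,"z":0,"rx":0,"ry":0,"rz":0,"hand":0},{"x":0.3,"y":-4.2,"z":0,"rx":0,"ry":0,"rz":0,"hand":0},{"x":0.3,"y":-4.2,"z":0,"rx":0,"ry":0,"rz":0,"hand":0},{"x":0.3,"y":-4.2,"z":0,"rx":0,"ry":0,"rz":0,"hand":0},{"x":0.3,"y":-4.2,"z":0,"rx":0,"ry":0,"rz":0,"hand":0},{"x":0.3,"y":-4.2,"z":0,"rx":0,"ry":0,"rz":0,"hand":0}]'

```text
time_s: 10.95
eef_pos: [0.4505, -0.2195, 0.2515]
ee_rot: [0.134, 0.991, -0.0, 0.001]
force: [1.0, -0.9, -3.1]
grip_width: 0.263
```

Request:
carry_out --plan '[{"x":0.3,"y":-3.5,"z":0,"rx":0,"ry":0,"rz":0,"hand":0},{"x":0,"y":-2,"z":0,"rx":0,"ry":0,"rz":0,"hand":0},{"x":0,"y":0,"z":0,"rx":0,"ry":0,"rz":0,"hand":0},{"x":0,"y":0,"z":0,"rx":0,"ry":0,"rz":0,"hand":0}]'

```text
time_s: 11.35
eef_pos: [0.4335, -0.2703, 0.2511]
ee_rot: [0.135, 0.991, 0.0, 0.0]
force: [0.2, 0.8, -3.0]
grip_width: 0.263
```

```bash
python3 go.py .4253 -.2818 .2
```

```text
t 11.35 p [ 0.4335 -0.2703  0.2511] q [ 0.27  0.34  0.26  2.1  -0.13  0.72  1.91] F [ 0.2  0.8 -3. ] w 0.263
z-axis [ 6.e-04  3.e-04 -1.e+00] yaxis [0.268 0.964 0.   ]
tool cm [ 0.49 -1.33  5.11] norm 5.31
```

Request:
carry_out --plan '[{"x":0.5,"y":-1.3,"z":1,"rx":0,"ry":0,"rz":0,"hand":0},{"x":0,"y":0,"z":2,"rx":0,"ry":0,"rz":0,"hand":0},{"x":0,"y":0,"z":1.8,"rx":0,"ry":0,"rz":0,"hand":0},{"x":0,"y":0,"z":0,"rx":0,"ry":0,"rz":0,"hand":0},{"x":0,"y":0,"z":0,"rx":0,"ry":0,"rz":0,"hand":0},{"x":0,"y":0,"z":0,"rx":0,"ry":0,"rz":0,"hand":0}]'

```text
time_s: 11.95
eef_pos: [0.4264, -0.2811, 0.2037]
ee_rot: [0.134, 0.991, -0.0, 0.001]
force: [0.1, -0.2, -2.6]
grip_width: 0.265
```

```bash
python3 go.py .4253 -.2818 .1195; python3 - <<'E'
from h import *
im=cv2.cvtColor(read_camera("wrist"),cv2.COLOR_RGB2BGR);s=cv2.cvtColor(read_camera("side"),cv2.COLOR_RGB2BGR)
o=np.zeros((400,800,3),np.uint8)
o[:,:400]=cv2.resize(s[130:230,355:455],(400,400),interpolation=cv2.INTER_CUBIC)
o[:,400:]=cv2.resize(im[150:350,220:420],(400,400),interpolation=cv2.INTER_CUBIC)
cv2.imwrite("pics/m7.png",o)
E
```

```text
t 11.95 p [ 0.4264 -0.2811  0.2037] q [ 0.31  0.41  0.23  2.14 -0.16  0.61  1.97] F [ 0.1 -0.2 -2.6] w 0.265
z-axis [ 1.8e-03 -6.0e-04 -1.0e+00] yaxis [ 0.265  0.964 -0.   ]
tool cm [ 0.1  -0.09  8.42] norm 8.42
```

View pics/m7.png

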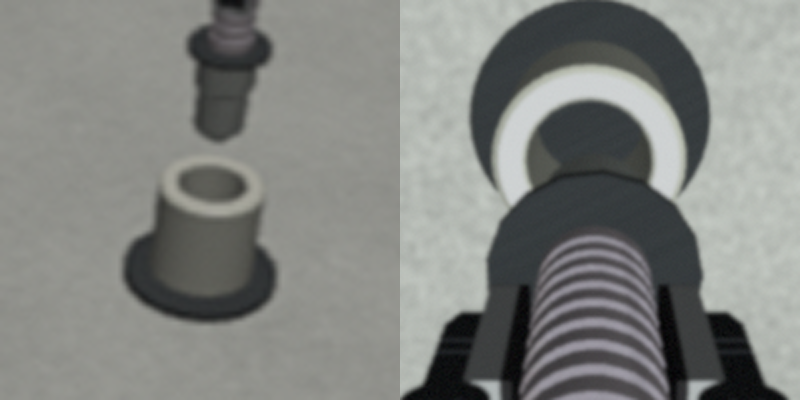

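```bash
python3 - <<'E'
from h import *
c=get_calibration("wrist"); cs=get_calibration("side"); p=get_obs()["eef_pos"];print(p)
print(onplane(c,[(315,230)],.065), onplane(cs,[(407.6,176.4)],.065))
print("side gauge axis",proj(cs,[[p[0],p[1],p[2]-.1065],[p[0],p[1],p[2]-.0525]]))
print("w",proj(c,[[p[0],p[1],p[2]-.0525],[.4253,-.2818,.065]]))
E
```

```text
[ 0.42616892 -0.28142943  0.20380318]
[[ 0.42588524 -0.28212796  0.065     ]] [[ 0.42678779 -0.27873131  0.065     ]]
side gauge axis [[409.61635308 163.38934156]
 [412.81417972 141.4682168 ]]
w [[316.16481418 284.28051329]
 [315.2630171  228.96960224]]
```

Request:
carry_out --plan '[{"x":0.05,"y":-0.08,"z":1,"rx":0,"ry":0,"rz":0,"hand":0},{"x":0,"y":0,"z":1.5,"rx":0,"ry":0,"rz":0,"hand":0},{"x":0,"y":0,"z":1.5,"rx":0,"ry":0,"rz":0,"hand":0},{"x":0,"y":0,"z":1.5,"rx":0,"ry":0,"rz":0,"hand":0},{"x":0,"y":0,"z":1.2,"rx":0,"ry":0,"rz":0,"hand":0},{"x":0,"y":0,"z":0.8,"rx":0,"ry":0,"rz":0,"hand":0},{"x":0,"y":0,"z":0.4,"rx":0,"ry":0,"rz":0,"hand":0},{"x":0,"y":0,"z":0,"rx":0,"ry":0,"rz":0,"hand":0}]'

```text
time_s: 12.85
eef_pos: [0.4245, -0.2821, 0.1234]
ee_rot: [0.135, 0.991, 0.0, -0.0]
force: [0.1, -0.1, -3.4]
grip_width: 0.266
```

```bash
python3 go.py .4253 -.2818 .1195
```

```text
t 12.85 p [ 0.4245 -0.2821  0.1234] q [ 0.37  0.54  0.17  2.19 -0.22  0.42  2.02] F [ 0.1 -0.1 -3.4] w 0.266
z-axis [-5.e-04  3.e-04 -1.e+00] yaxis [0.267 0.964 0.   ]
tool cm [-0.07  0.05  0.39] norm 0.4
```

Request:
carry_out --plan '[{"x":-0.05,"y":0,"z":0.2,"rx":0,"ry":0,"rz":0,"hand":0},{"x":0,"y":0,"z":0.15,"rx":0,"ry":0,"rz":0,"hand":0},{"x":0,"y":0,"z":0.05,"rx":0,"ry":0,"rz":0,"hand":0},{"x":0,"y":0,"z":0,"rx":0,"ry":0,"rz":0,"hand":0}]'

```text
time_s: 13.25
eef_pos: [0.4252, -0.2822, 0.12]
ee_rot: [0.134, 0.991, -0.0, 0.0]
force: [-0.4, 0.6, -2.1]
grip_width: 0.266
```

Request:
carry_out --plan '[{"x":0,"y":0,"z":0.05,"rx":0,"ry":0,"rz":0,"hand":0},{"x":0,"y":0,"z":0,"rx":0,"ry":0,"rz":0,"hand":0.35},{"x":0,"y":0,"z":0,"rx":0,"ry":0,"rz":0,"hand":0.6},{"x":0,"y":0,"z":0,"rx":0,"ry":0,"rz":0,"hand":1},{"x":0,"y":0,"z":0,"rx":0,"ry":0,"rz":0,"hand":1},{"x":0,"y":0,"z":0,"rx":0,"ry":0,"rz":0,"hand":1}]'

```text
time_s: 13.85
eef_pos: [0.4252, -0.2822, 0.1194]
ee_rot: [0.134, 0.991, -0.0, 0.0]
force: [-0.6, -0.3, -0.0]
grip_width: 0.993
```

Request:
carry_out --plan '[{"x":0,"y":0,"z":-2,"rx":0,"ry":0,"rz":0,"hand":1},{"x":0,"y":0,"z":-4,"rx":0,"ry":0,"rz":0,"hand":1},{"x":0,"y":0,"z":-4,"rx":0,"ry":0,"rz":0,"hand":1},{"x":-0.3,"y":4.2,"z":-1,"rx":0,"ry":0,"rz":0,"hand":1},{"x":-0.3,"y":4.2,"z":0,"rx":0,"ry":0,"rz":0,"hand":1},{"x":-0.3,"y":4.2,"z":0,"rx":0,"ry":0,"rz":0,"hand":1},{"x":-0.3,"y":4.2,"z":0,"rx":0,"ry":0,"rz":0,"hand":1},{"x":-0.3,"y":4.2,"z":0,"rx":0,"ry":0,"rz":0,"hand":1}]'

```text
time_s: 14.65
eef_pos: [0.4958, -0.0822, 0.2295]
ee_rot: [0.135, 0.991, 0.0, 0.0]
force: [0.6, 0.4, 0.6]
grip_width: 0.998
```

Request:
carry_out --plan '[{"x":-0.3,"y":4.2,"z":0,"rx":0,"ry":0,"rz":0,"hand":1},{"x":-0.3,"y":4.2,"z":0,"rx":0,"ry":0,"rz":0,"hand":1},{"x":-0.3,"y":4.2,"z":0,"rx":0,"ry":0,"rz":0,"hand":1},{"x":-0.2,"y":2,"z":0,"rx":0,"ry":0,"rz":0,"hand":1},{"x":0,"y":0,"z":0,"rx":0,"ry":0,"rz":0,"hand":1},{"x":0,"y":0,"z":0,"rx":0,"ry":0,"rz":0,"hand":1},{"x":0,"y":0,"z":0,"rx":0,"ry":0,"rz":0,"hand":1}]'

```text
time_s: 15.35
eef_pos: [0.5442, 0.0519, 0.2292]
ee_rot: [0.136, 0.991, -0.001, -0.0]
force: [-0.1, -0.4, 0.5]
grip_width: 0.998
```

```bash
python3 go.py .564 .0995 .15; python3 - <<'E'
from h import *
c=get_calibration("wrist");im=cv2.cvtColor(read_camera("wrist"),cv2.COLOR_RGB2BGR);s=cv2.cvtColor(read_camera("side"),cv2.COLOR_RGB2BGR)
cv2.imwrite("pics/w8.png",im);cv2.imwrite("pics/s8.png",s);np.save("c8.npy",c["extrinsics"])
print(proj(c,[.564,.0995,.075]))
E
```

```text
t 15.35 p [0.5442 0.0519 0.2292] q [-0.34  0.41  0.22  2.04 -0.13  0.7   1.26] F [-0.1 -0.4  0.5] w 0.998
z-axis [-0.001  -0.0011 -1.    ] yaxis [ 0.269  0.963 -0.001]
tool cm [-0.63  5.13  7.91] norm 9.45
[[395.08459628 233.86148812]]
```

View pics/w8.png

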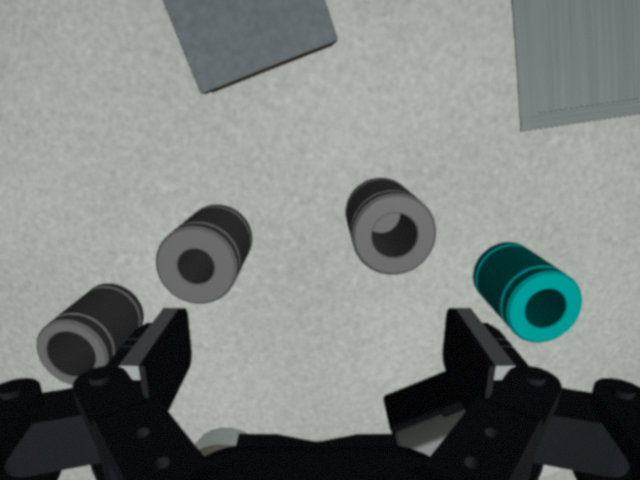

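View pics/s8.png

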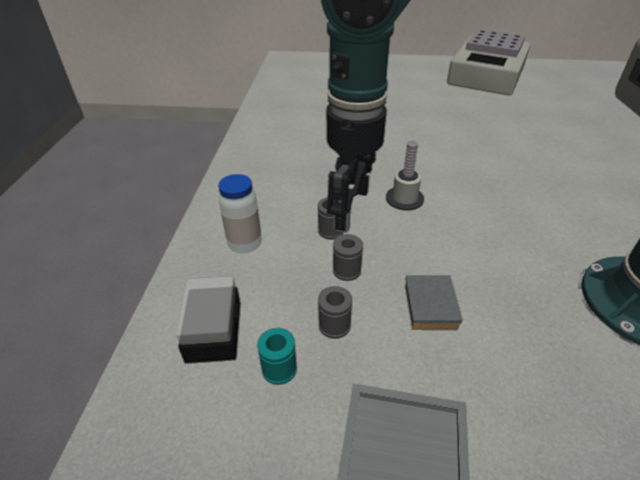

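The gauge is back upright in its stand (side (406,175)). The bore of the tested adapter is at wrist (395,234), exactly where predicted for (0.564, 0.0995).

Request:
carry_out --plan '[{"x":-0.32,"y":2.57,"z":1,"rx":0,"ry":0,"rz":0,"hand":1},{"x":-0.32,"y":2.57,"z":1,"rx":0,"ry":0,"rz":0,"hand":1},{"x":0,"y":0,"z":3,"rx":0,"ry":0,"rz":0,"hand":1},{"x":0,"y":0,"z":3,"rx":0,"ry":0,"rz":0,"hand":1},{"x":0,"y":0,"z":0,"rx":0,"ry":0,"rz":0,"hand":1},{"x":0,"y":0,"z":0,"rx":0,"ry":0,"rz":0,"hand":1},{"x":0,"y":0,"z":0,"rx":0,"ry":0,"rz":0,"hand":1}]'

```text
time_s: 16.15
eef_pos: [0.5659, 0.1011, 0.1508]
ee_rot: [0.135, 0.991, 0.0, 0.001]
force: [-0.1, 0.4, 0.8]
grip_width: 1.001
```

```bash
python3 go.py .564 .0995 .051; python3 - <<'E'
from h import *
c=get_calibration("wrist");im=cv2.cvtColor(read_camera("wrist"),cv2.COLOR_RGB2BGR)
cv2.imwrite("pics/w9.png",im)
print(proj(c,[.564,.0995,.075]))
E
```

```text
t 16.15 p [0.5659 0.1011 0.1508] q [-0.38  0.55  0.18  2.04 -0.17  0.56  1.21] F [-0.1  0.4  0.8] w 1.001
z-axis [ 2.5e-03  3.0e-04 -1.0e+00] yaxis [0.268 0.963 0.001]
tool cm [ 0.16 -0.21  9.98] norm 9.98
[[311.55736375 262.49108586]]
```

View pics/w9.png

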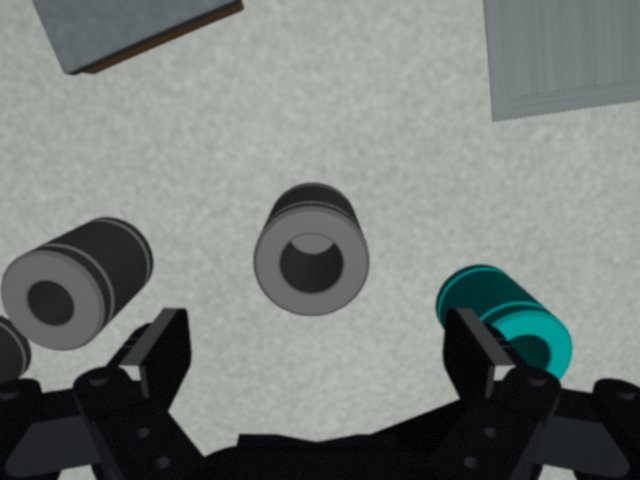

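```bash
python3 - <<'E'
from h import *
c=get_calibration("wrist");p=onplane(c,[(530,350),(50,302)],.075);print(p)
R=np.array([[-.964,.267],[.267,.964]])
print((p[:,:2]-[.564,.0995])@R*1000)
E
```

```text
[[ 0.64074757  0.19522086  0.075     ]
 [ 0.54976447 -0.03242103  0.075     ]]
[[ -48.42718622  112.76650711]
 [ -21.49986327 -130.97276384]]
```

Request:
carry_out --plan '[{"x":0.16,"y":-0.2,"z":1,"rx":0,"ry":0,"rz":0,"hand":1},{"x":0,"y":0,"z":2.5,"rx":0,"ry":0,"rz":0,"hand":1},{"x":0,"y":0,"z":2.5,"rx":0,"ry":0,"rz":0,"hand":1},{"x":0,"y":0,"z":2.5,"rx":0,"ry":0,"rz":0,"hand":1},{"x":0,"y":0,"z":1.0,"rx":0,"ry":0,"rz":0,"hand":1},{"x":0,"y":0,"z":0,"rx":0,"ry":0,"rz":0,"hand":1},{"x":0,"y":0,"z":0,"rx":0,"ry":0,"rz":0,"hand":1}]'

```text
time_s: 16.9
eef_pos: [0.5633, 0.1003, 0.0549]
ee_rot: [0.135, 0.991, 0.0, 0.001]
force: [0.5, 0.1, -0.7]
grip_width: 1.001
```

```bash
python3 go.py .564 .0995 .051
```

```text
t 16.9 p [0.5633 0.1003 0.0549] q [-0.34  0.71  0.12  2.07 -0.21  0.37  1.25] F [ 0.5  0.1 -0.7] w 1.001
z-axis [ 1.1e-03  1.0e-04 -1.0e+00] yaxis [0.267 0.964 0.   ]
tool cm [-0.08 -0.06  0.39] norm 0.41
```

Request:
carry_out --plan '[{"x":-0.05,"y":-0.06,"z":0.2,"rx":0,"ry":0,"rz":0,"hand":0.85},{"x":0,"y":0,"z":0,"rx":0,"ry":0,"rz":0,"hand":0.75},{"x":0,"y":0,"z":0,"rx":0,"ry":0,"rz":0,"hand":0.68},{"x":0,"y":0,"z":0,"rx":0,"ry":0,"rz":0,"hand":0.6},{"x":0,"y":0,"z":0,"rx":0,"ry":0,"rz":0,"hand":0.4},{"x":0,"y":0,"z":0,"rx":0,"ry":0,"rz":0,"hand":0.2},{"x":0,"y":0,"z":0,"rx":0,"ry":0,"rz":0,"hand":0},{"x":0,"y":0,"z":0,"rx":0,"ry":0,"rz":0,"hand":0}]' --squeeze 40

```text
time_s: 17.7
eef_pos: [0.5635, 0.0996, 0.0532]
ee_rot: [0.134, 0.991, 0.0, 0.0]
force: [-0.8, -0.2, 5.7]
grip_width: 0.653
```

```bash
python3 go.py .564 .0995 .051
```

```text
t 17.7 p [0.5635 0.0996 0.0532] q [-0.34  0.71  0.12  2.07 -0.21  0.37  1.25] F [-0.8 -0.2  5.7] w 0.653
z-axis [ 1.e-03  2.e-04 -1.e+00] yaxis [0.267 0.964 0.   ]
tool cm [-0.05  0.    0.22] norm 0.23
```

Request:
carry_out --plan '[{"x":0,"y":0,"z":-1.5,"rx":0,"ry":0,"rz":0,"hand":0},{"x":0,"y":0,"z":-3,"rx":0,"ry":0,"rz":0,"hand":0},{"x":0,"y":0,"z":-4,"rx":0,"ry":0,"rz":0,"hand":0},{"x":0,"y":0,"z":-3,"rx":0,"ry":0,"rz":0,"hand":0},{"x":0,"y":0,"z":0,"rx":0,"ry":0,"rz":0,"hand":0}]'

```text
time_s: 18.2
eef_pos: [0.5659, 0.1, 0.172]
ee_rot: [0.135, 0.991, 0.002, 0.004]
force: [0.3, -0.9, -1.6]
grip_width: 0.655
```

Request:
carry_out --plan '[{"x":3.0,"y":3.0,"z":0,"rx":0,"ry":0,"rz":0,"hand":0},{"x":3.0,"y":3.0,"z":0,"rx":0,"ry":0,"rz":0,"hand":0},{"x":3.0,"y":3.0,"z":0,"rx":0,"ry":0,"rz":0,"hand":0},{"x":3.0,"y":3.0,"z":0,"rx":0,"ry":0,"rz":0,"hand":0},{"x":3.0,"y":3.0,"z":0,"rx":0,"ry":0,"rz":0,"hand":0},{"x":0.8,"y":0.8,"z":0,"rx":0,"ry":0,"rz":0,"hand":0},{"x":0,"y":0,"z":0,"rx":0,"ry":0,"rz":0,"hand":0},{"x":0,"y":0,"z":0,"rx":0,"ry":0,"rz":0,"hand":0}]'

```text
time_s: 19.0
eef_pos: [0.4531, 0.2927, 0.1669]
ee_rot: [0.135, 0.991, -0.001, -0.0]
force: [0.2, -0.2, -0.7]
grip_width: 0.653
```

```bash
python3 go.py .452 .295 .0562; python3 - <<'E'
from h import *
c=get_calibration("wrist");im=cv2.cvtColor(read_camera("wrist"),cv2.COLOR_RGB2BGR);s=cv2.cvtColor(read_camera("side"),cv2.COLOR_RGB2BGR)
cv2.imwrite("pics/w10.png",im);cv2.imwrite("pics/s10.png",s)
E
```

```text
t 19.0 p [0.4531 0.2927 0.1669] q [-0.81  0.5   0.21  2.1  -0.19  0.56  0.83] F [ 0.2 -0.2 -0.7] w 0.653
z-axis [-3.0e-04 -1.5e-03 -1.0e+00] yaxis [ 0.267  0.964 -0.002]
tool cm [ 0.17  0.21 11.07] norm 11.08
```

View pics/w10.png

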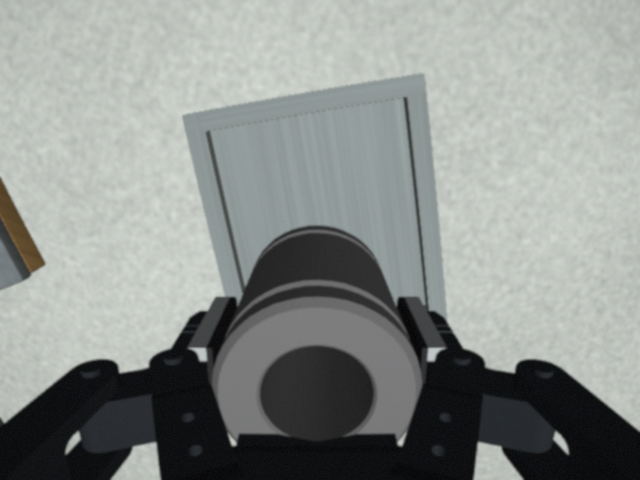

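View pics/s10.png

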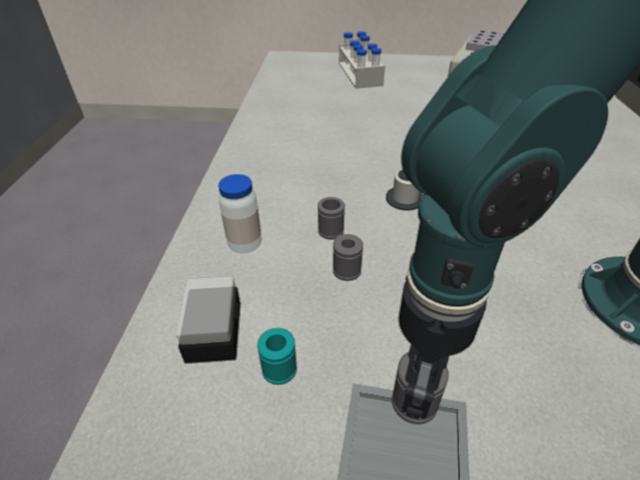

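```bash
python3 - <<'E'
from h import *
c=get_calibration("wrist")
P=onplane(c,[(183,116),(425,74)],.018)[:,:2];print(P,np.linalg.norm(P[1]-P[0]))
m=P.mean(0);u=(P[1]-P[0])/np.linalg.norm(P[1]-P[0]);n=np.array([u[1],-u[0]]);n*=np.sign(n[0])
print("centre",m+n*.083,"lip len should be .146", np.degrees(np.arctan2(n[1],n[0])))
E
```

```text
[[0.366718   0.23315692]
 [0.38236921 0.37759186]] 0.14528045867560002
centre [0.45706055 0.29643271] lip len should be .146 -6.184535565242471
```

Request:
carry_out --plan '[{"x":-0.1,"y":0.25,"z":1.5,"rx":0,"ry":0,"rz":0,"hand":0},{"x":0,"y":0,"z":2.5,"rx":0,"ry":0,"rz":0,"hand":0},{"x":0,"y":0,"z":2.5,"rx":0,"ry":0,"rz":0,"hand":0},{"x":0,"y":0,"z":1.8,"rx":0,"ry":0,"rz":0,"hand":0},{"x":0,"y":0,"z":1.2,"rx":0,"ry":0,"rz":0,"hand":0},{"x":0,"y":0,"z":0.6,"rx":0,"ry":0,"rz":0,"hand":0},{"x":0,"y":0,"z":0,"rx":0,"ry":0,"rz":0,"hand":0},{"x":0,"y":0,"z":0,"rx":0,"ry":0,"rz":0,"hand":0}]'

```text
time_s: 19.9
eef_pos: [0.4552, 0.2962, 0.0667]
ee_rot: [0.135, 0.991, 0.0, 0.0]
force: [0.7, 0.1, -1.3]
grip_width: 0.654
```

Request:
carry_out --plan '[{"x":0,"y":0,"z":0.4,"rx":0,"ry":0,"rz":0,"hand":0},{"x":0,"y":0,"z":0.3,"rx":0,"ry":0,"rz":0,"hand":0},{"x":0,"y":0,"z":0.15,"rx":0,"ry":0,"rz":0,"hand":0},{"x":0,"y":0,"z":0.1,"rx":0,"ry":0,"rz":0,"hand":0},{"x":0,"y":0,"z":0,"rx":0,"ry":0,"rz":0,"hand":0},{"x":0,"y":0,"z":0,"rx":0,"ry":0,"rz":0,"hand":0}]'

```text
time_s: 20.5
eef_pos: [0.4546, 0.2962, 0.0568]
ee_rot: [0.134, 0.991, 0.0, 0.0]
force: [-0.1, 0.6, -2.8]
grip_width: 0.651
```

Request:
carry_out --plan '[{"x":0,"y":0,"z":0.05,"rx":0,"ry":0,"rz":0,"hand":0},{"x":0,"y":0,"z":0.05,"rx":0,"ry":0,"rz":0,"hand":0},{"x":0,"y":0,"z":0,"rx":0,"ry":0,"rz":0,"hand":0}]'

```text
time_s: 20.8
eef_pos: [0.4546, 0.2962, 0.0562]
ee_rot: [0.134, 0.991, 0.0, 0.0]
force: [-0.5, -0.8, 2.8]
grip_width: 0.654
```

Light floor contact (force went from about −2 to +2.8 N at the expected height). Releasing.

Request:
carry_out --plan '[{"x":0,"y":0,"z":0,"rx":0,"ry":0,"rz":0,"hand":0.68},{"x":0,"y":0,"z":0,"rx":0,"ry":0,"rz":0,"hand":0.75},{"x":0,"y":0,"z":0,"rx":0,"ry":0,"rz":0,"hand":0.85},{"x":0,"y":0,"z":0,"rx":0,"ry":0,"rz":0,"hand":1},{"x":0,"y":0,"z":0,"rx":0,"ry":0,"rz":0,"hand":1},{"x":0,"y":0,"z":0,"rx":0,"ry":0,"rz":0,"hand":1}]'

```text
time_s: 21.4
eef_pos: [0.4546, 0.2962, 0.0558]
ee_rot: [0.134, 0.991, -0.0, 0.0]
force: [0.6, 0.2, -0.1]
grip_width: 1.002
```

Request:
carry_out --plan '[{"x":0,"y":0,"z":-1,"rx":0,"ry":0,"rz":0,"hand":1},{"x":0,"y":0,"z":-3,"rx":0,"ry":0,"rz":0,"hand":1},{"x":0,"y":0,"z":-4,"rx":0,"ry":0,"rz":0,"hand":1},{"x":0,"y":0,"z":-4,"rx":0,"ry":0,"rz":0,"hand":1},{"x":0,"y":4.5,"z":-2,"rx":0,"ry":0,"rz":0,"hand":1},{"x":0,"y":4.5,"z":0,"rx":0,"ry":0,"rz":0,"hand":1},{"x":0,"y":4.5,"z":0,"rx":0,"ry":0,"rz":0,"hand":1},{"x":0,"y":4.5,"z":0,"rx":0,"ry":0,"rz":0,"hand":1}]'

```text
time_s: 22.2
eef_pos: [0.5027, 0.4713, 0.1972]
ee_rot: [0.134, 0.991, 0.0, 0.0]
force: [-0.3, -0.1, 1.0]
grip_width: 1.003
```

Request:
carry_out --plan '[{"x":0,"y":4,"z":0,"rx":0,"ry":0,"rz":0,"hand":1},{"x":0,"y":4,"z":0,"rx":0,"ry":0,"rz":0,"hand":1},{"x":0,"y":0,"z":0,"rx":0,"ry":0,"rz":0,"hand":1},{"x":0,"y":0,"z":0,"rx":0,"ry":0,"rz":0,"hand":1},{"x":0,"y":0,"z":0,"rx":0,"ry":0,"rz":0,"hand":1}]'

```text
time_s: 22.7
eef_pos: [0.524, 0.5449, 0.1959]
ee_rot: [0.135, 0.991, -0.001, -0.0]
force: [-0.1, 0.2, 0.6]
grip_width: 1.0
```

```bash
python3 go.py; python3 - <<'E'
from h import *
s=cv2.cvtColor(read_camera("side"),cv2.COLOR_RGB2BGR);t=cv2.cvtColor(read_camera("top"),cv2.COLOR_RGB2BGR)
cv2.imwrite("pics/s11.png",s);cv2.imwrite("pics/t11.png",t)
E
```

```text
t 22.7 p [0.524  0.5449 0.1959] q [-1.01  0.7   0.24  1.58 -0.2   0.89  0.6 ] F [-0.1  0.2  0.6] w 1.0
z-axis [-3.0e-04 -1.8e-03 -1.0e+00] yaxis [ 0.268  0.963 -0.002]
```

View pics/s11.png

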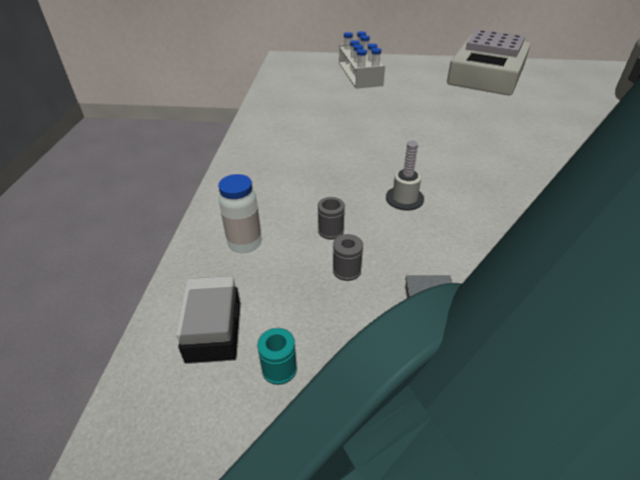

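View pics/t11.png

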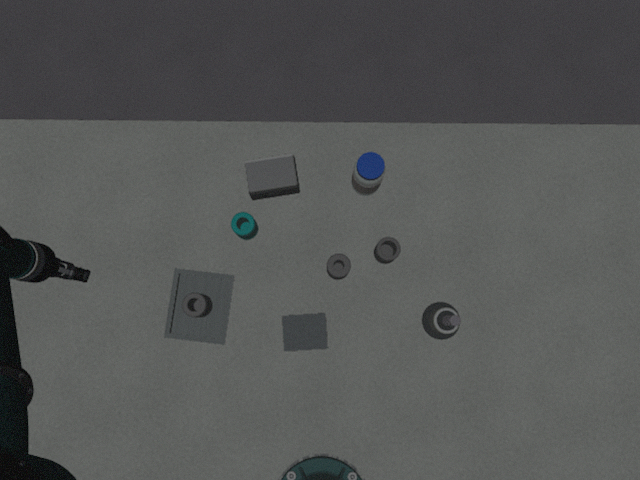

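The adapter stands upright in the tray at top (197,305). The gauge is back in its stand at (445,320), and everything else is where it was. Handing in.

```bash
python3 -c "
from cell import *
print(finish_job())"
```

```text
the job is handed in; nothing more can be done
None
```

The right adapter is on the tray floor, standing upright, and the gauge is back upright in its stand. I handed the job in at about 23 s; no verdict was reported.

- **Finding the adapter:** From the images, the bore-to-outside ratios were about 0.69, 0.45 and 0.55. That pointed to the grey adapter nearest the tray, at about (0.564, 0.100), so I tried the gauge only in that one. It slid in freely and stopped about 31.5 mm below the mouth with about 10 N of pressing force. That is the step resting on the mouth of the right bore.
- **Placing:** I put the gauge back in its stand first. Then I lowered the adapter to the tray floor until it made light contact, about 5 N, and released it.
- **Last checks:** The final top view shows the adapter upright inside the tray and the gauge in its stand. The other two grey adapters, the turquoise look-alike, the bottle and the two boxes are where they were. In the final side view the arm hid the tray and most of the slide box, so for those I have only the top view.
- **Disagreements:** The cameras differed by about 3–6 mm on positions, mostly in y. I corrected this with close-up views from the wrist camera.

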